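Balance the bottle mixer

ROBOT

A 6-joint arm with a two-finger parallel gripper is mounted at the origin on the work surface. World frame = base frame: x ahead of the robot, y to its left, z up, the work surface at z = 0. Lengths are in mm, angles in rad, forces in N, time in s.
With the tool pointing down it reaches from about 275 to 975 mm from the base axis. Payload 8.4 kg.
Tool frame: the origin (TCP) lies at the very end of the fingers, on their centre line; the grasp point (between the pads) lies 19 mm behind it; z points along the fingers, y is the line along which they close (so a half turn about z gives the same grasp; the last joint's range is limited). The gripper opens to 92 mm and grips with 3 to 60 N. Pads are 20 mm wide; open, the fingers measure 128 mm over their backs; the gripper's body (75 mm by 189 mm) begins 69 mm behind the grasp point.
Start: joints at [1.338, 0.353, 1.633, -0, 1.155, -0.002], TCP at [142.971, 608.43, 214.583] pointing down, gripper open.
Joint ranges: [-2.63, 2.63], [-0.92, 2.1], [0.06, 2.66], [-1.3, 4.44], [0, 2.69], [-3.02, 3.02]. Speed limits (rad/s): [2.22, 2.22, 2.79, 3.14, 3.14, 3.14].

INTERFACE

Orientations are given as a rotation vector (axis times angle).
In Python, from cell import env gives the robot as it stands.
- The arm moves only by the tool step_arm, never from a script. Its argument "motion" is a list that holds one entry, the list of rows, each a list of 6 numbers: the shift along the tool's x, y, z in cm, then the turn, a rotation vector about the tool's x, y, z in rad. In form: [[[tx, ty, tz, rx, ry, rz], ...]]. A call has 1 to 8 rows; each row is the pose to reach, as a shift and turn from the pose commanded when the call began, along the tool's axes at that moment; what a row does not reach only later rows make up. A row lasts 1/12 s, in which the tool goes at most 41.7 mm and 7.16 degrees, less where a joint would pass 70% of its speed; a pose out of reach is approached as far as the arm can. A call with a gripper value outside its range is refused whole. "jaw" is the closure, from -1 (fully open) to 1 (shut), set as the call begins (left out, the last holds). The fingers move at their own pace and stop on an object; "grip_force" is the grip in N (left out, the last holds). Time passes only in rows, so rows that repeat a pose let the fingers close. It gives the time, the measured TCP pose, the force, the opening and the grip force at its end, in the units of the state.
- env.get_obs(): the state, without advancing time (a new reading comes with each control period).
- env.grab_frame(name): name is "scene" or "side" or "wrist"; returns (picture, depth): 384x512x3 uint8, red, green, blue; 384x512 float32, mm along the optical axis (not along the pixel's ray), 0 where there is no reading.
- env.get_calibration(name): a dict with "mtx" (3x3 intrinsics, pixels), "R" (3x3) and "t" (3): a world point X has camera coordinates R X + t. Camera axes: x right, y down, z forward; pixel columns grow to the right and rows downward; lengths in mm; the calibration is good to about 2 mm. A picture is of the moment at which its call begins: read the wrist's pose just before it. get_calibration takes no time and is no camera call; for the wrist camera it gives the pose at the moment of the call.
- env.finish_job(): hands the job in; it is judged then, once.
Trained networks look in the newest picture that a camera, given by its name, has taken for a name from the list of things; names that differ only in an ending like _2 or _b are one class to them, and where a whole thing is asked for, a point or a joint stands for the part that bears it (a point fixed in the world has none). Each returns a list of dicts, best first, with "score" (0 to 1); they miss things now and then, are a little off and sometimes report something else, mostly with a low value. They report only what shows in the picture. A call takes as long as a camera call. They do not tell look-alikes from the thing itself.
- env.outline_of(name, camera): "pixels" (384x512 bool, what is visible of it) and "point" ([row, column] in pixels, amid what is visible of it).
The state is a dict: "clock": time; "qpos": joint angles; "joint_velocities": joint speeds; "joint_efforts": joint torques, N m; "eef_pos": TCP position; "ee_rot": TCP orientation; "force": force on the tool from outside, world axes, zero at the start; "torque": the same for the moment, N m; "finger_gap": opening from 0.0 (shut) to 1.0 (fully open); "gripper_force": force on a finger pad.
Only numpy, scipy, OpenCV 4.12 (cv2) and the standard library are available. Lean on these libraries where they do the work, as an engineer would, in place of code of your own. Each camera call takes 0.05 s, during which the arm holds its last target. There are 200 camera calls.

TASK

To run balanced, the bottle mixer may keep a bottle in its carousel only if another stands straight across from it. Find the one that has no partner opposite, turn the carousel until that bottle stands in the middle of the gap in the guard rail, and then take it out and set it down gently, upright, in the free bay of the steel tray. Leave the other two bottles in their cups and everything else where it is.

Things in the scene. Friction and masses are not known exactly. Their poses are not given: they have to be found in the camera images.
- mixer: Fixed round steel drive unit of the bottle mixer, 310 mm diameter, 55 mm high, on the bench. Origin: centre of its underside, on the carousel's axis; its own -x axis points to its gap side (roughly towards the robot). Round three sides of it stands a steel guard rail.
- rail (a point): Back middle of the guard rail: an 8 mm bar, centre line 214 mm above the bench, running round above the bottle caps (85 mm from the carousel axis) at the sides and back, so bottles there cannot be lifted out. It is open for 70 degrees either side of the gap direction. Three upright 8 mm posts 142 mm from the axis carry it: one at each end of the rail, one at the back.
- gap (a point): Point on the drive unit's top in the middle of the rail's gap, 85 mm from the carousel axis, 55 mm above the bench. The bottle to be taken must stand over it.
- carousel (a joint): Turn of the carousel since the start: rad, 0 at the start whatever its position, positive counter-clockwise from above, free for over a turn either way. It is a 264 mm aluminium disc with four grey cups every 90 degrees, 85 mm from the axis, rims 105 mm above the bench, 60 mm inside. It turns with an even friction of about 0.08 N m and stays where left. Three cups hold a bottle, one is empty.
- knob (a point): Centre of the black square knob on the carousel's axis, 235 mm above the bench, turning with the carousel. The knob is a 40 mm cube (215 to 255 mm above the bench) on a 28 mm column; its flat faces look along this frame's x and y, which point to the cups. Turn the carousel by it.
- pad: Thin fixed black rubber disc, 60 mm diameter, 4 mm thick, lying in the middle of the free bay of the tray; origin at the centre of its underside, 5 mm above the bench. The bottle is to stand on it (its underside then 9 mm above the bench).
- tray: Fixed open steel tray 181 x 91 mm, walls 30 mm high and 5 mm thick, floor 5 mm thick, divided across its x into two bays 83 x 81 mm side by side (centres 44 mm either side of the middle along its x). One bay holds the jar, the other is free. Origin: centre of its underside.
- jar: Amber glass jar with black lid, 52 mm diameter, 80 mm high, standing in the other bay of the tray; origin at the centre of its underside. Leave alone.
- wrench: Steel wrench 150 mm long lying on the bench on the robot's right, beyond the tray. Leave alone.
- beaker: Open stainless beaker, 84 mm wide, 100 mm high, behind the mixer. Leave alone.
- flask: Clear glass bottle, 66 mm diameter, 150 mm high, behind the mixer to its left. Leave alone.
- can: Closed aluminium can, 64 mm diameter, 90 mm high, on the robot's left. Leave alone.
- carton: Cardboard carton 120 x 120 x 70 mm, far right. Leave alone.
- bottle0: One of three identical white plastic bottles in the carousel's cups: body 56 mm diameter and 82 mm high, a shoulder to 97 mm, then a grey cap 42 mm diameter from 97 to 125 mm above its underside; 180 to 310 g. Origin: centre of its underside (75 mm above the bench while in a cup). It stands loose in its cup with 2 mm play all round and lifts straight out.
- bottle1: One of three identical white plastic bottles in the carousel's cups: body 56 mm diameter and 82 mm high, a shoulder to 97 mm, then a grey cap 42 mm diameter from 97 to 125 mm above its underside; 180 to 310 g. Origin: centre of its underside (75 mm above the bench while in a cup). It stands loose in its cup with 2 mm play all round and lifts straight out.
- bottle2: One of three identical white plastic bottles in the carousel's cups: body 56 mm diameter and 82 mm high, a shoulder to 97 mm, then a grey cap 42 mm diameter from 97 to 125 mm above its underside; 180 to 310 g. Origin: centre of its underside (75 mm above the bench while in a cup). It stands loose in its cup with 2 mm play all round and lifts straight out.
Not all that is in view belongs to the job. Leave any purple look-alike of the bottle1 alone.

How it is judged:
By the outcome, as a careful person would: the job done as asked, in the order asked, and still so for the second after the job is handed in, with the robot touching nothing.
It also fails if it takes over 72 s, if anything falls off the work surface, if the arm or the gripper's body presses on something with over 40 N, if the wrist force passes 120 N, or if a joint passes its speed limit or range.

## Working session

There is one attempt and no reset: what is moved stays moved. The work goes in short steps, Python scripts to look and compute and a tool call to move; the robot and the scene stay as the last step left them, time stands still between calls to the robot, and variables do not carry over. Pictures are saved under pics/ and viewed, at most 10 in all, crops included, and the job is handed in when it is done.

Besides the shell and the picture viewer there is one more tool, called after "Emit:" as name(argument=value, ...) on one line, values as JSON. step_arm: Moves the arm, as the interface text tells. Its arguments: {"type":"object","properties":{"motion":{"type":"array"},"jaw":{"type":"number"},"grip_force":{"type":"number"}},"required":["motion"]}

```bash
mkdir -p pics; cat > h.py <<'E'
import numpy as np, cv2
from cell import env
from scipy.spatial.transform import Rotation as Ro
def cloud(cam):
    img,d=env.grab_frame(cam); c=env.get_calibration(cam)
    v,u=np.mgrid[0:384,0:512]; K=np.array(c["mtx"])
    P=np.stack([(u-K[0,2])/K[0,0]*d,(v-K[1,2])/K[1,1]*d,d],-1)
    X=(P-np.array(c["t"]).ravel())@np.array(c["R"])
    X[d==0]=np.nan
    return img,X
def save(n,img): cv2.imwrite(f"pics/{n}.png",img[...,::-1])
E
python3 - <<'E'
from h import *
for cam in("scene","side"):
    img,X=cloud(cam); save(cam+"0",img)
    for n in["mixer","bottle0","knob","pad","tray","jar","carousel","rail"]:
        for r in env.outline_of(n,cam)[:5]:
            m=r["pixels"]; Q=X[m]; Q=Q[~np.isnan(Q[:,0])]
            if len(Q): print(cam,n,round(r["score"],2),[int(x) for x in r["point"]],m.sum(),np.percentile(Q,[5,50,95],axis=0).round().tolist())
print(env.get_obs()["ee_rot"], env.get_obs()["clock"])
E
```

```text
scene mixer 0.86 [262, 295] 2990 [[517.0, 2.0, 3.0], [699.0, 148.0, 55.0], [759.0, 277.0, 218.0]]
scene bottle0 0.89 [207, 328] 400 [[518.0, 154.0, 110.0], [547.0, 172.0, 167.0], [557.0, 191.0, 202.0]]
scene bottle0 0.83 [243, 293] 426 [[686.0, 86.0, 109.0], [706.0, 107.0, 163.0], [716.0, 134.0, 202.0]]
scene bottle0 0.75 [179, 341] 452 [[344.0, 162.0, 16.0], [369.0, 187.0, 86.0], [380.0, 208.0, 129.0]]
scene bottle0 0.62 [240, 332] 457 [[632.0, 197.0, 111.0], [657.0, 220.0, 162.0], [665.0, 241.0, 202.0]]
scene knob 0.66 [241, 307] 3646 [[530.0, 29.0, 66.0], [630.0, 141.0, 72.0], [724.0, 250.0, 250.0]]
scene knob 0.26 [193, 126] 1683 [[566.0, -537.0, 10.0], [632.0, -468.0, 68.0], [680.0, -419.0, 74.0]]
scene pad 0.74 [262, 296] 2761 [[538.0, 2.0, 10.0], [699.0, 143.0, 55.0], [758.0, 277.0, 219.0]]
scene pad 0.48 [202, 203] 209 [[533.0, -271.0, 4.0], [558.0, -246.0, 10.0], [581.0, -222.0, 15.0]]
scene tray 0.75 [195, 205] 793 [[435.0, -291.0, 3.0], [520.0, -233.0, 16.0], [604.0, -183.0, 32.0]]
scene jar 0.82 [175, 214] 332 [[455.0, -247.0, 14.0], [486.0, -223.0, 68.0], [496.0, -205.0,
[... 654 characters left out ...]
, 8.0], [352.0, 164.0, 72.0], [376.0, 186.0, 127.0]]
side knob 0.81 [192, 254] 2467 [[500.0, 13.0, 68.0], [601.0, 100.0, 74.0], [693.0, 197.0, 237.0]]
side pad 0.63 [279, 273] 218 [[534.0, -266.0, 9.0], [559.0, -246.0, 11.0], [581.0, -223.0, 13.0]]
side tray 0.88 [290, 260] 1290 [[434.0, -298.0, 5.0], [525.0, -251.0, 16.0], [599.0, -194.0, 32.0]]
side jar 0.93 [278, 243] 542 [[448.0, -256.0, 17.0], [468.0, -248.0, 67.0], [490.0, -217.0, 88.0]]
side carousel 0.82 [193, 255] 2462 [[499.0, 18.0, 67.0], [603.0, 104.0, 74.0], [696.0, 203.0, 238.0]]
side rail 0.66 [216, 254] 1950 [[466.0, -14.0, 7.0], [576.0, 17.0, 49.0], [747.0, 180.0, 202.0]]
[-3.61696649e-01 -3.12069150e+00 -1.44611685e-05] 0.9
```

```bash
python3 - <<'E'
from h import *
from scipy.optimize import least_squares
def circ(Q,r,lo):
    # visible side fit, fixed radius
    f=lambda p:np.hypot(Q[:,0]-p[0],Q[:,1]-p[1])-r
    return least_squares(f,lo,loss="soft_l1",f_scale=2).x.round(1)
A={}
for cam in("scene","side"):
    img,X=cloud(cam); A[cam]=(img,X)
    for r in env.outline_of("bottle0",cam):
        Q=X[r["pixels"]];Q=Q[~np.isnan(Q[:,0])]
        b=Q[(Q[:,2]>110)&(Q[:,2]<150)]; top=Q[(Q[:,2]>198)]
        cp=Q[(Q[:,2]>175)&(Q[:,2]<196)]
        C=-np.array(env.get_calibration(cam)["R"]).T@np.array(env.get_calibration(cam)["t"]).ravel()
        if len(b)>20:
            m=np.median(b,0); d=(m-C)[:2]; m0=m[:2]+28*d/np.linalg.norm(d)
            print(cam,r["score"],"body",circ(b,28,m0),"cap",circ(cp,21,m0),"top",top.mean(0).round(1),len(top))
    Z=X[...,2]
    near=np.hypot(X[...,0]-615,X[...,1]-140)<200
    for nm,lo,hi,r in(("rail",205,222,85),):
        q=X[near&(Z>lo)&(Z<hi)&(np.hypot(X[...,0]-615,X[...,1]-140)>60)]; print(cam,nm,len(q),circ(q,r,(615,140)))
    q=X[near&(Z>251)&(Z<262)]; print("knobtop",len(q),q.mean(0).round(1) if len(q) else"", cv2.minAreaRect(q[:,:2].astype(np.float32)) if len(q)>4 else"")
a=[cv2.resize(A["scene"][0][130:330,200:400],(400,400),interpolation=2),cv2.resize(A["side"][0][110:310,160:360],(400,400),interpolation=2)]
save("both",np.hstack(a))
E
```

```text
scene 0.85 body [528.2 166.9] cap [527.8 167.1] top [536.5 167.4 204. ] 116
scene 0.78 body [637.2 218. ] cap [637.  217.7] top [641.6 219.  201.1] 102
scene 0.74 body [336.4 181.1] cap [332.1 184.7] top [nan nan nan] 0
scene 0.59 body [687.8 108.9] cap [687.9 109.8] top [693.9 107.9 201.2] 95
scene rail 476 [610.  138.5]
knobtop 173 [611.5 138.6 255.6] ((609.9918212890625, 138.3203125), (39.946434020996094, 42.168643951416016), 69.9033432006836)
side 0.91 body [690.2 108.9] cap [690.5 109. ] top [690.6  94.6 203.9] 36
side 0.72 body [351.7 194.2] cap [354.3 199.5] top [nan nan nan] 0
side 0.69 body [530.5 166.6] cap [529.9 166.8] top [528.9 159.7 201.6] 45
side rail 263 [610.1 134.2]
knobtop 80 [609.  131.9 256.4] ((609.694091796875, 134.76971435546875), (45.74544906616211, 36.75463104248047), 72.94847106933594)<stdin>:17: RuntimeWarning: Mean of empty slice.
  ret = um.true_divide(
```

View pics/both.png

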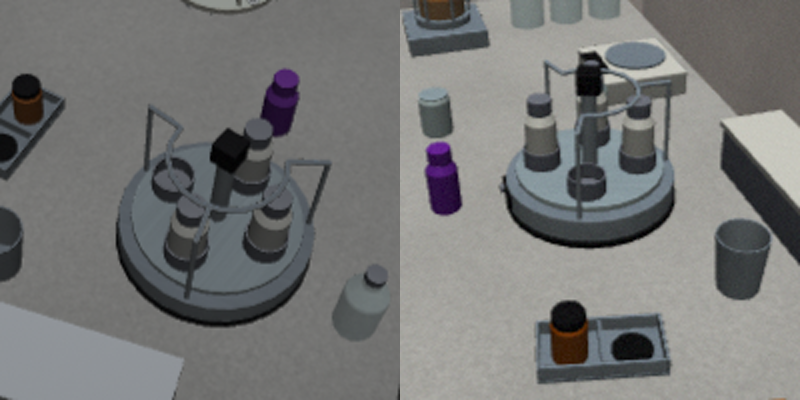

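View pics/scene0.png

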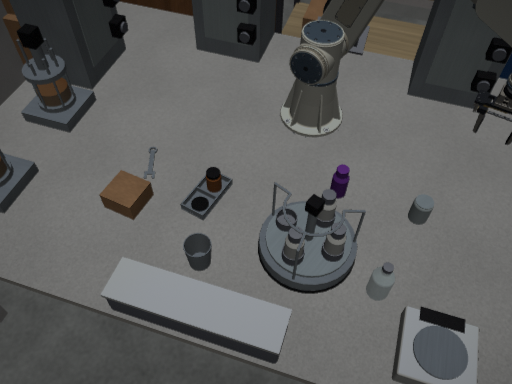

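```bash
python3 - <<'E'
from h import *
from scipy.optimize import least_squares
a0=np.array([609.5,137.5])
for cam in("scene","side"):
    img,X=cloud(cam); Z=X[...,2]; D=X[...,:2]-a0; R=np.hypot(D[...,0],D[...,1]); T=np.degrees(np.arctan2(D[...,1],D[...,0]))%360
    m=(abs(R-142)<14)&(Z>75)&(Z<205)
    h,e=np.histogram(T[m],72,(0,360)); print(cam,[(int(e[i]),int(h[i]))for i in range(72) if h[i]>2])
    lab=np.round(T[m]/20)
    for g in np.unique(lab): 
        q=X[m][lab==g]
        if len(q)>5: print(g*20,len(q),np.median(q,0).round(1),np.median(T[m][lab==g]).round(1))
    m=(abs(R-85)<12)&(Z>207)&(Z<224); print("rail T",np.percentile(T[m]-0,[1,5,95,99]).round(1)); h,e=np.histogram(T[m],36,(0,360)); print(h)
    # drive unit rim / disc tops
    for lo,hi,r in((66,80,132),):
        m=(Z>lo)&(Z<hi)&(R<150)&(R>60);q=X[m]; (cx,cy),rr=cv2.minEnclosingCircle(q[:,:2].astype(np.float32)); print("disc",np.median(q[:,2]),cx,cy,rr)
    m=(Z>48)&(Z<59)&(R<170)&(R>120);q=X[m];(cx,cy),rr=cv2.minEnclosingCircle(q[:,:2].astype(np.float32)); print("base",cx,cy,rr)
    # knob edges
    m=(Z>220)&(R<35);q=X[m]; print("knob pts",len(q),cv2.minAreaRect(q[:,:2].astype(np.float32)))
    for n in("pad","tray","jar"):
        for r in env.outline_of(n,cam):
            Q=X[r["pixels"]];Q=Q[~np.isnan(Q[:,0])];Q=Q[Q[:,1]<-150]
            if len(Q)<50: continue
            if n=="tray":Q=Q[Q[:,2]>25]
            if n=="pad":Q=Q[Q[:,2]<14]
            print(n,round(r["score"],2),cv2.minAreaRect(Q[:,:2].astype(np.float32)),Q.mean(0).round(1))
E
```

```text
scene [(100, 14), (105, 56), (245, 65), (355, 65)]
100.0 70 [571.1 273.7 144.7] 105.7
240.0 66 [555.1   9.  143.1] 247.2
360.0 65 [753.1 129.8 144. ] 357.0
rail T [  2.7  11.  354.3 358.5]
[16 16 17 16 14 13 14 12 12 13 17  0  0  0  0  0  0  0  0  0  0  0  0  0
 14 13 12 12 11 12 13 13 16 15 16 24]
disc 70.82566077115561 610.924072265625 138.67794799804688 145.1409454345703
base 608.4063110351562 138.13623046875 153.76614379882812
knob pts 300 ((610.6038208007812, 137.9392852783203), (39.9665641784668, 43.63426208496094), 71.54456329345703)
pad 0.66 ((555.62451171875, -247.6278076171875), (61.625587463378906, 57.5289306640625), 21.489049911499023) [ 556.1 -246.5    9. ]
tray 0.76 ((514.4345092773438, -236.63031005859375), (93.36469268798828, 184.6047821044922), 77.77244567871094) [ 532.7 -233.1   29.5]
jar 0.68 ((444.92999267578125, -248.68307495117188), (124.92579650878906, 51.4188346862793), 38.274898529052734) [ 481.5 -223.6   58.5]
side [(105, 30), (245, 86), (350, 30), (355, 40)]
100.0 30 [568.8 269.5 173.3] 107.2
240.0 86 [553.1   3.8 145.1] 247.2
360.0 70 [750.7 126.  144.7] 355.4
rail T [  2.   13.  352.6 358.7]
[ 7  6  8  9  8  8  0  0  2  8 14  0  0  0  0  0  0  0  0  0  0  0  0  0
  5 11 13 11 10 11  8  8  7  4  4 12]
disc 72.19680913410542 612.3869018554688 128.96371459960938 141.81027221679688
base 606.779541015625 135.21426391601562 154.43885803222656
knob pts 183 ((610.0032958984375, 136.0526123046875), (50.87554168701172, 36.92802810668945), 72.91239166259766)
pad 0.75 ((559.9849243164062, -246.06430053710938), (50.05930709838867, 56.159854888916016), 73.9239501953125) [ 559.1 -247.8   10.9]
tray 0.93 ((515.4752197265625, -240.89920043945312), (94.23314666748047, 179.05020141601562), 77.5000228881836) [ 521.  -252.8   29.8]
jar 0.69 ((483.06683349609375, -228.17379760742188), (74.40276336669922, 52.09202575683594), 19.007474899291992) [ 469.6 -242.6   60.2]
```

Emit:
step_arm(motion=[[[0, 0, -4, 0, 0, 0], [0, 0, -8, 0, 0, 0], [0, 0, -11, 0, 0, 0]]], jaw=-1)

```text
clock: 1.75
eef_pos: [143.0, 608.7, 327.3]
ee_rot: [0.362, 3.121, 0.002]
force: [0.4, 0.8, -0.0]
finger_gap: 0.999
gripper_force: 0.0
```

Emit:
step_arm(motion=[[[-3.4, -2.1, 0, 0, 0, 0.12], [-6.8, -4.2, 0, 0, 0, 0.24], [-10.2, -6.3, 0, 0, 0, 0.36], [-13.6, -8.4, 0, 0, 0, 0.48], [-17, -10.5, 0, 0, 0, 0.6], [-20.4, -12.6, 0, 0, 0, 0.72], [-23.8, -14.7, 0, 0, 0, 0.84], [-27, -17, 0, 0, 0, 0.96]]])

```text
clock: 2.42
eef_pos: [368.2, 379.8, 324.8]
ee_rot: [1.769, 2.596, 0.001]
force: [1.2, 0.3, 1.4]
finger_gap: 1.0
gripper_force: 0.0
```

```bash
cat >> h.py <<'E'
def to(x,y,z,psi):
    """shift (cm) and turn in tool axes from the present pose to a tool-down pose with tool y heading psi (deg)"""
    o=env.get_obs(); R=Ro.from_rotvec(o["ee_rot"]); p=np.radians(psi)
    Y=np.array([np.cos(p),np.sin(p),0]);Zd=np.array([0,0,-1.]);G=Ro.from_matrix(np.column_stack([np.cross(Y,Zd),Y,Zd]))
    d=R.inv().apply(np.array([x,y,z])-o["eef_pos"])/10
    print("to",d.round(2),(R.inv()*G).as_rotvec().round(3),"q6",round(o["qpos"][5],2),"F",np.round(o["force"],1),np.round(o["torque"],2))
E
python3 -c "
from h import *
to(609.7,137.3,327,-19.9)"
```

```text
to [-31.39  13.62  -0.22] [ 0.001 -0.     0.721] q6 0.42 F [1.2 0.3 1.4] [ 0.01  0.05 -0.04]
```

Emit:
step_arm(motion=[[[-3.7, 1.6, 0, 0, 0, 0.09], [-7.4, 3.2, 0, 0, 0, 0.18], [-11.1, 4.8, 0, 0, 0, 0.27], [-14.8, 6.4, 0, 0, 0, 0.36], [-18.5, 8, 0, 0, 0, 0.45], [-22.2, 9.6, 0, 0, 0, 0.54], [-25.9, 11.2, 0, 0, 0, 0.63], [-29, 12.6, 0, 0, 0, 0.7]]])

```text
clock: 3.08
eef_pos: [593.1, 156.3, 324.7]
ee_rot: [2.552, 1.832, 0.0]
force: [0.5, 1.0, 0.0]
finger_gap: 0.999
gripper_force: 0.0
```

Emit:
step_arm(motion=[[[0, 0, 0, 0, 0, 0], [0, 0, 0, 0, 0, 0]]])

```text
clock: 3.25
eef_pos: [592.2, 157.3, 324.1]
ee_rot: [-2.549, -1.836, 0.001]
force: [-0.6, -0.5, -0.7]
finger_gap: 0.997
gripper_force: 0.0
```

```bash
python3 -c "
from h import *
img,X=cloud('wrist');save('w1',img)
q=X[(X[...,2]>248)&(np.hypot(X[...,0]-610,X[...,1]-137)<40)]
print(len(q),cv2.minAreaRect(q[:,:2].astype(np.float32)),q.mean(0))
to(609.7,137.3,300,-19.9)"
```

```text
12646 ((615.4931640625, 145.48733520507812), (60.1963996887207, 59.02827453613281), 68.96778106689453) [626.27735468 158.11255334 396.39871479]
to [-1.42  2.41  2.42] [-0.001  0.     0.027] q6 0.58 F [-0.4  0.1  0.3] [-0.06  0.12 -0.02]
```

View pics/w1.png

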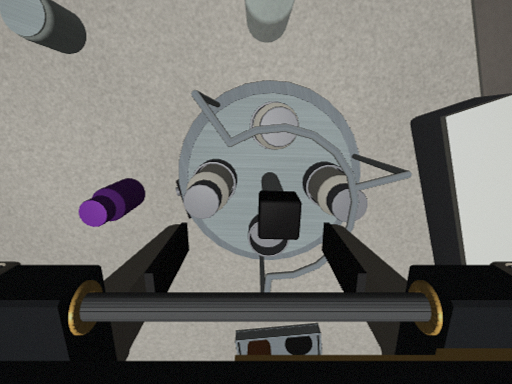

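```bash
python3 -c "
from h import *
img,X=cloud('wrist')
Z=X[...,2];r=np.hypot(X[...,0]-610,X[...,1]-137)
q=X[(Z>250)&(Z<260)&(r<40)]
print(len(q),cv2.minAreaRect(q[:,:2].astype(np.float32)),q.mean(0))
for a in(160,70,340):
  c=np.array([610,137])+85*np.array([np.cos(np.radians(a)),np.sin(np.radians(a))])
  q=X[(Z>195)&(Z<204)&(np.hypot(X[...,0]-c[0],X[...,1]-c[1])<30)]
  if len(q)>5: print(a,cv2.minEnclosingCircle(q[:,:2].astype(np.float32)),np.median(q,0))
T=np.degrees(np.arctan2(X[...,1]-137.5,X[...,0]-609.7))%360
m=(Z>205)&(Z<222)&(abs(r-142)<12)
for lo,hi in((90,125),(230,265),(340,360)):
  k=m&(T>lo)&(T<hi);print(lo,k.sum(),np.median(T[k]),np.median(X[k],0))
m=(Z>45)&(Z<60)&(r<158)&(r>135);q=X[m];print('base',cv2.minEnclosingCircle(q[:,:2].astype(np.float32)))
m=(Z>20)&(Z<60)&(r>156)&(r<170)&(T>150)&(T<210);print('mark',m.sum(),np.median(X[m],0),np.median(T[m]))
"
```

```text
1640 ((608.9471435546875, 136.63121032714844), (39.482933044433594, 39.93833541870117), 71.44024658203125) [608.81855862 137.65453159 253.65242746]
160 ((528.8331909179688, 165.1478271484375), 20.778976440429688) [529.38402485 165.85692886 198.8371278 ]
70 ((637.327392578125, 216.0955047607422), 20.888851165771484) [637.42547679 219.85123759 198.68894283]
340 ((688.3670654296875, 107.7021484375), 20.916364669799805) [683.85947349 109.07721452 198.76131028]
90 128 107.07506284506891 [569.5207945  267.92743992 215.9687591 ]
230 0 nan [nan nan nan]
340 103 356.8957925856956 [746.92120378 129.92755335 215.88551643]
base ((605.6158447265625, 137.17189025878906), 153.6485137939453)
mark 74 [453.33158903 160.13333019  44.12857352] 171.94144034912873
  return _methods._mean(a, axis=axis, dtype=dtype,
  ret = ret.dtype.type(ret / rcount)
  ret = um.true_divide(
```

Emit:
step_arm(motion=[[[-1.45, 2.35, 0, 0, 0, 0.027], [-1.45, 2.35, 2.5, 0, 0, 0.027], [-1.45, 2.35, 5, 0, 0, 0.027], [-1.45, 2.35, 7.5, 0, 0, 0.027], [-1.45, 2.35, 9, 0, 0, 0.027], [-1.45, 2.35, 10, 0, 0, 0.027], [-1.45, 2.35, 10, 0, 0, 0.027]]])

```text
clock: 3.93
eef_pos: [607.4, 138.4, 222.7]
ee_rot: [-2.568, -1.807, 0.005]
force: [-0.5, -0.7, 0.4]
finger_gap: 0.998
gripper_force: 0.0
```

```bash
python3 -c "
from h import *
to(609,137.2,224,-20)"
```

```text
to [-0.06  0.19 -0.13] [-0.003  0.002  0.004] q6 0.57 F [-0.5 -0.7  0.4] [-0.09  0.02 -0.03]
```

Emit:
step_arm(motion=[[[-0.05, 0.2, -0.1, 0, 0, 0], [-0.05, 0.2, -0.1, 0, 0, 0]]])

```text
clock: 4.1
eef_pos: [611.8, 136.9, 227.3]
ee_rot: [2.57, 1.805, 0.003]
force: [-0.7, 0.1, 0.7]
finger_gap: 1.0
gripper_force: 0.0
```

Emit:
step_arm(motion=[[[0, 0, 0, 0, 0, 0], [0, 0, 0, 0, 0, 0], [0, 0, 0, 0, 0, 0], [0, 0, 0, 0, 0, 0], [0, 0, 0, 0, 0, 0], [0, 0, 0, 0, 0, 0], [0, 0, 0, 0, 0, 0], [0, 0, 0, 0, 0, 0]]], jaw=1, grip_force=25)

```text
clock: 4.77
eef_pos: [610.0, 136.6, 225.5]
ee_rot: [-2.57, -1.803, 0.002]
force: [-16.6, 6.9, 10.2]
finger_gap: 0.441
gripper_force: 8.6
```

```bash
python3 -c "
from h import *
to(609,137.2,224,-20)"
```

```text
to [ 0.03 -0.11  0.15] [-0.002  0.     0.002] q6 0.56 F [-16.6   6.9  10.2] [1.1  3.05 0.07]
```

Emit:
step_arm(motion=[[[0, -0.1, 0, 0, 0, 0], [0, -0.1, 0, 0, 0, 0], [0, -0.1, 0, 0, 0, 0], [0, -0.1, 0, 0, 0, 0]]])

```text
clock: 5.1
eef_pos: [609.6, 136.7, 225.5]
ee_rot: [-2.571, -1.804, 0.001]
force: [-2.5, 1.9, 1.0]
finger_gap: 0.432
gripper_force: 25.0
```

Emit:
step_arm(motion=[[[0, 0, 0, 0, 0, -0.04], [0, 0, 0, 0, 0, -0.1], [0, 0, 0, 0, 0, -0.17], [0, 0, 0, 0, 0, -0.24], [0, 0, 0, 0, 0, -0.31], [0, 0, 0, 0, 0, -0.37], [0, 0, 0, 0, 0, -0.41], [0, 0, 0, 0, 0, -0.42]]])

```text
clock: 5.77
eef_pos: [609.3, 136.8, 225.5]
ee_rot: [-2.136, -2.302, 0.002]
force: [-5.0, 2.3, 3.3]
finger_gap: 0.434
gripper_force: 25.0
```

```bash
python3 -c "
from h import *
to(609.5,136.8,225,86.7)
img,X=cloud('wrist');save('w2',img)
"
```

```text
to [-0.    0.02  0.05] [-1.000e-03 -1.000e-03 -1.438e+00] q6 0.14 F [-5.   2.3  3.3] [ 0.14  1.4  -0.13]
```

View pics/w2.png

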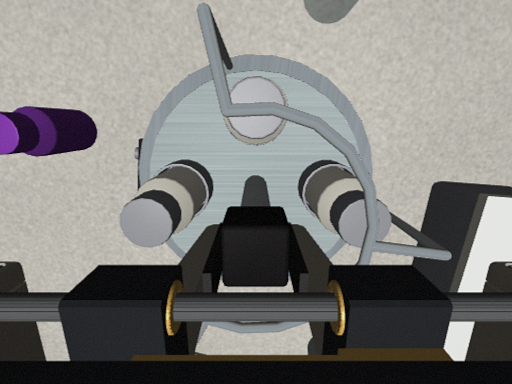

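Emit:
step_arm(motion=[[[0, 0, 0, 0, 0, -0.04], [0, 0, 0, 0, 0, -0.13], [0, 0, 0, 0, 0, -0.23], [0, 0, 0, 0, 0, -0.33], [0, 0, 0, 0, 0, -0.43], [0, 0, 0, 0, 0, -0.53], [0, 0, 0, 0, 0, -0.62], [0, 0, 0, 0, 0, -0.68]]])

```text
clock: 6.48
eef_pos: [608.9, 136.6, 225.5]
ee_rot: [-1.243, -2.883, 0.002]
force: [-8.1, 1.2, 3.5]
finger_gap: 0.431
gripper_force: 25.0
```

Emit:
step_arm(motion=[[[0, 0, 0, 0, 0, -0.06], [0, 0, 0, 0, 0, -0.16], [0, 0, 0, 0, 0, -0.26], [0, 0, 0, 0, 0, -0.36], [0, 0, 0, 0, 0, -0.46], [0, 0, 0, 0, 0, -0.56], [0, 0, 0, 0, 0, -0.64], [0, 0, 0, 0, 0, -0.7]]])

```text
clock: 7.15
eef_pos: [608.7, 136.2, 225.5]
ee_rot: [-0.18, -3.134, 0.002]
force: [-8.4, -1.4, 4.9]
finger_gap: 0.434
gripper_force: 25.0
```

Emit:
step_arm(motion=[[[0, 0, 0, 0, 0, -0.02], [0, 0, 0, 0, 0, -0.03], [0, 0, 0, 0, 0, -0.03]]])

```text
clock: 7.4
eef_pos: [608.7, 136.2, 225.5]
ee_rot: [-0.138, -3.136, 0.002]
force: [-8.7, 0.1, 3.5]
finger_gap: 0.433
gripper_force: 25.0
```

```bash
cat > chk.py <<'E'
from h import *
from scipy.optimize import least_squares
to(609.5,136.8,225,86.7)
for cam in("scene","side"):
    img,X=cloud(cam); Z=X[...,2];R=np.hypot(X[...,0]-609.5,X[...,1]-137); T=np.degrees(np.arctan2(X[...,1]-137.,X[...,0]-609.5))%360
    save(cam+"_t%d"%(10*env.get_obs()["clock"]),cv2.resize(img[100:320,160:420],(780,600) if 0 else (650,550)))
    m=(abs(R-142)<14)&(Z>75)&(Z<205)
    for lo,hi in((90,125),(230,265),(340,360)):
        k=m&(T>lo)&(T<hi);
        if k.sum()>5: print("post",lo,k.sum(),np.median(T[k]).round(1))
    C=-np.array(env.get_calibration(cam)["R"]).T@np.array(env.get_calibration(cam)["t"]).ravel()
    for r in env.outline_of("bottle0",cam):
        Q=X[r["pixels"]];Q=Q[~np.isnan(Q[:,0])];b=Q[(Q[:,2]>110)&(Q[:,2]<150)]
        if len(b)>20:
            d=(np.median(b,0)-C)[:2]; m0=np.median(b,0)[:2]+28*d/np.linalg.norm(d)
            c=least_squares(lambda p:np.hypot(b[:,0]-p[0],b[:,1]-p[1])-28,m0,loss="soft_l1",f_scale=2).x
            print(cam,round(r["score"],2),c.round(1),np.degrees(np.arctan2(c[1]-137,c[0]-609.5)).round(1)%360)
E
python3 chk.py; ls pics
```

```text
to [-0.07  0.07  0.05] [-0.001 -0.002 -0.03 ] q6 -1.26 F [-8.7  0.1  3.5] [-0.37  1.26  0.07]
post 90 74 105.5
post 230 66 247.1
post 340 63 357.1
scene 0.71 [600.6  53.3] 263.9
scene 0.69 [615.5 222.7] 86.0
scene 0.69 [345.8 205.1] 165.5
scene 0.44 [523.1 146.4] 173.8
post 90 36 106.7
post 230 83 247.1
post 340 71 355.9
side 0.75 [602.9  53.2] 265.5
side 0.74 [618.  221.8] 84.3
side 0.63 [354.6 194. ] 167.4
side 0.59 [526. 145.] 174.5
both.png
scene0.png
scene_t74.png
side0.png
side_t75.png
w1.png
w2.png
```

Emit:
step_arm(motion=[[[0.05, 0, 0, 0, 0, -0.02], [0.06, 0, 0, 0, 0, -0.03], [0.06, 0, 0, 0, 0, -0.032], [0.06, 0, 0, 0, 0, -0.032]]])

```text
clock: 7.93
eef_pos: [608.8, 136.2, 225.5]
ee_rot: [-0.089, -3.139, 0.002]
force: [-5.3, -0.5, 2.7]
finger_gap: 0.435
gripper_force: 25.0
```

Emit:
step_arm(motion=[[[0, 0, 0, 0, 0, 0], [0, 0, 0, 0, 0, 0], [0, 0, 0, 0, 0, 0], [0, 0, 0, 0, 0, 0], [0, 0, 0, 0, 0, 0]]], jaw=-1)

```text
clock: 8.35
eef_pos: [609.7, 136.7, 225.6]
ee_rot: [0.088, 3.14, 0.0]
force: [-0.5, 0.1, 0.8]
finger_gap: 0.774
gripper_force: 0.0
```

Emit:
step_arm(motion=[[[0, 0, -1, 0, 0, 0], [0, 0, -3.5, 0, 0, 0], [0, 0, -6.5, 0, 0, 0], [0, 0, -9, 0, 0, 0], [0, 0, -11, 0, 0, 0], [0, 0, -12, 0, 0, 0], [0, 0, -12, 0, 0, 0]]])

```text
clock: 8.93
eef_pos: [610.5, 136.9, 348.7]
ee_rot: [0.088, 3.136, 0.002]
force: [-0.8, 0.3, 1.0]
finger_gap: 0.999
gripper_force: 0.0
```

```bash
python3 chk.py; ls pics
```

```text
to [ 0.16 -0.03 12.37] [0.001 0.005 0.002] q6 -1.3 F [-0.8  0.3  1. ] [ 0.03 -0.02  0.06]
post 90 75 105.7
post 230 63 247.0
post 340 69 357.1
scene 0.79 [603.4  53. ] 265.8
scene 0.71 [613.1 222.7] 87.6
scene 0.67 [355.2 197.6] 166.6
scene 0.54 [523.9 142.6] 176.2
post 90 36 107.1
post 230 85 247.1
post 340 69 355.6
side 0.75 [351.8 194.7] 167.4
side 0.69 [605.9  53.1] 267.6
side 0.66 [525.3 142.5] 176.2
side 0.62 [615.5 222. ] 86.0
both.png
scene0.png
scene_t74.png
scene_t89.png
side0.png
side_t75.png
side_t90.png
w1.png
w2.png
```

```bash
python3 -c "
from h import *
img,X=cloud('wrist');save('w3',img);Z=X[...,2]
for c in((524.5,142),(604.5,53),(614.5,222)):
  q=X[(Z>194)&(Z<204)&(np.hypot(X[...,0]-c[0],X[...,1]-c[1])<30)]
  if len(q)>5: print(len(q),cv2.minEnclosingCircle(q[:,:2].astype(np.float32)),np.median(q,0))
to(524.5,142,340,86.6)
"
```

```text
1113 ((524.2540283203125, 139.1126251220703), 20.699010848999023) [523.95148531 139.2048155  198.47708191]
679 ((604.313232421875, 49.78471374511719), 20.92200469970703) [603.44155556  54.99497139 198.4039816 ]
671 ((613.4624633789062, 219.0550994873047), 20.657621383666992) [612.87854352 214.20889232 198.24908903]
to [8.44 0.07 0.41] [-0.001 -0.003  0.004] q6 -1.3 F [-0.2  0.2  0.1] [-0.    0.01  0.01]
```

View pics/w3.png

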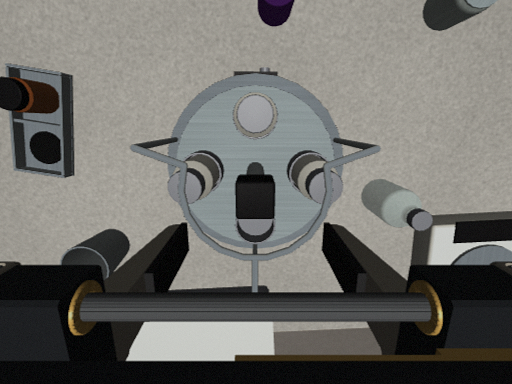

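Emit:
step_arm(motion=[[[3, 0, 0, 0, 0, 0], [6, 0, 0, 0, 0, 0], [8.4, 0, 2, 0, 0, 0], [8.45, 0, 5, 0, 0, 0], [8.45, 0, 8, 0, 0, 0], [8.45, 0, 11, 0, 0, 0], [8.45, 0, 12, 0, 0, 0], [8.45, 0, 12, 0, 0, 0]]])

```text
clock: 9.85
eef_pos: [522.9, 140.8, 222.4]
ee_rot: [-0.087, -3.134, 0.003]
force: [-0.3, 0.3, 0.8]
finger_gap: 1.002
gripper_force: 0.0
```

```bash
python3 -c "
from h import *
to(524.4,141,169,86.6)
"
```

```text
to [-0.18  0.04  5.34] [-0.002 -0.006  0.004] q6 -1.25 F [-0.3  0.3  0.8] [-0.01  0.    0.02]
```

Emit:
step_arm(motion=[[[-0.15, 0, 1.5, 0, 0, 0], [-0.15, 0, 3, 0, 0, 0], [-0.15, 0, 4.3, 0, 0, 0], [-0.15, 0, 5.2, 0, 0, 0], [-0.15, 0, 5.3, 0, 0, 0], [-0.15, 0, 5.3, 0, 0, 0]]])

```text
clock: 10.35
eef_pos: [526.9, 141.4, 173.1]
ee_rot: [0.088, 3.14, 0.0]
force: [0.2, 0.1, 0.8]
finger_gap: 0.997
gripper_force: 0.0
```

Emit:
step_arm(motion=[[[0, 0, 0, 0, 0, 0], [0, 0, 0, 0, 0, 0], [0, 0, 0, 0, 0, 0], [0, 0, 0, 0, 0, 0], [0, 0, 0, 0, 0, 0], [0, 0, 0, 0, 0, 0], [0, 0, 0, 0, 0, 0], [0, 0, 0, 0, 0, 0]]], jaw=1, grip_force=25)

```text
clock: 11.02
eef_pos: [526.5, 141.3, 172.6]
ee_rot: [-0.088, -3.14, 0.0]
force: [0.1, -0.8, 0.6]
finger_gap: 0.452
gripper_force: 25.0
```

Emit:
step_arm(motion=[[[0, 0, -0.5, 0, 0, 0], [0, 0, -1.5, 0, 0, 0], [0, 0, -3, 0, 0, 0], [0, 0, -5, 0, 0, 0], [0, 0, -7.5, 0, 0, 0], [0, 0, -10.5, 0, 0, 0], [0, 0, -13.5, 0, 0, 0], [0, 0, -16, 0, 0, 0]]])

```text
clock: 11.68
eef_pos: [526.6, 141.3, 335.6]
ee_rot: [0.088, 3.139, 0.001]
force: [0.7, 0.4, -1.9]
finger_gap: 0.448
gripper_force: 25.0
```

Emit:
step_arm(motion=[[[0, 0, -1, 0, 0, 0], [0, 0, -2, 0, 0, 0], [0, 0, -2, 0, 0, 0], [0, 0, -2, 0, 0, 0]]])

```text
clock: 12.02
eef_pos: [526.2, 141.2, 351.7]
ee_rot: [-0.088, -3.139, 0.0]
force: [0.6, -0.7, -3.0]
finger_gap: 0.453
gripper_force: 25.0
```

```bash
python3 -c "
from h import *
to(557.5,-247,340,86.6)
for cam in('scene','side'):
    img,X=cloud(cam);Z=X[...,2]
    m=(X[...,0]>430)&(X[...,0]<620)&(X[...,1]<-170)&(X[...,1]>-310)
    for lo,hi,n in((25,34,'wall'),(7,12,'floor')):
        q=X[m&(Z>lo)&(Z<hi)]; print(cam,n,len(q),cv2.minAreaRect(q[:,:2].astype(np.float32)))
    k=m&(Z>82);print('lid',k.sum(),cv2.minEnclosingCircle(X[k][:,:2].astype(np.float32)))
    k=m&(Z>6)&(Z<16)&(img.max(-1)<35)&(X[...,0]>520);print('pad',k.sum(),cv2.minEnclosingCircle(X[k][:,:2].astype(np.float32)),X[k].mean(0))
"
```

```text
to [ -5.3  -38.59   1.18] [-0.    -0.001  0.004] q6 -1.26 F [ 0.6 -0.7 -3. ] [ 0.03 -0.02  0.  ]
scene wall 256 ((513.91259765625, -237.37478637695312), (92.78607177734375, 184.28697204589844), 77.17204284667969)
scene floor 291 ((521.7456665039062, -245.1402587890625), (120.14360809326172, 195.45936584472656), 80.06239318847656)
lid 115 ((472.5177307128906, -229.894287109375), 25.2763614654541)
pad 168 ((555.076416015625, -247.2660369873047), 29.58653450012207) [ 555.94712505 -247.51366632    9.84776057]
side wall 436 ((514.8461303710938, -239.70623779296875), (95.4937744140625, 181.4081573486328), 77.26295471191406)
side floor 477 ((517.4788818359375, -241.75088500976562), (90.7884750366211, 172.95713806152344), 77.58325958251953)
lid 194 ((470.3690185546875, -231.88226318359375), 25.20938491821289)
pad 214 ((557.7702026367188, -250.411376953125), 29.156307220458984) [ 558.80729697 -248.74222804   10.95719087]
```

Emit:
step_arm(motion=[[[-0.2, -1.2, 0, 0, 0, 0], [-0.5, -3.5, 0, 0, 0, 0], [-0.9, -6.5, 0, 0, 0, 0], [-1.4, -10, 0, 0, 0, 0], [-1.9, -13.5, 0, 0, 0, 0], [-2.4, -17, 0, 0, 0, 0], [-2.9, -20.5, 0, 0, 0, 0], [-3.4, -24, 0, 0, 0, 0]]])

```text
clock: 12.78
eef_pos: [546.3, -102.6, 351.6]
ee_rot: [-0.088, -3.139, 0.0]
force: [1.3, 0.4, -1.5]
finger_gap: 0.454
gripper_force: 25.0
```

Emit:
step_arm(motion=[[[-0.4, -3.5, 0, 0, 0, 0], [-0.8, -6.5, 0, 0, 0, 0], [-1.2, -9.5, 0, 0, 0, 0], [-1.6, -12, 0, 0, 0, 0], [-1.9, -13.8, 0, 0, 0, 0], [-2, -14.6, 0, 0, 0, 0], [-2, -14.7, 0, 0, 0, 0], [-2, -14.7, 0, 0, 0, 0]]])

```text
clock: 13.45
eef_pos: [558.4, -248.0, 351.8]
ee_rot: [-0.089, -3.139, -0.001]
force: [-0.6, -0.6, -2.6]
finger_gap: 0.453
gripper_force: 25.0
```

Emit:
step_arm(motion=[[[0, 0, 3, 0, 0, 0], [0, 0, 6, 0, 0, 0], [0, 0, 9, 0, 0, 0], [0, 0, 12, 0, 0, 0], [0, 0, 14.5, 0, 0, 0], [0, 0, 16, 0, 0, 0], [0, 0, 16.5, 0, 0, 0], [0, 0, 16.5, 0, 0, 0]]])

```text
clock: 14.12
eef_pos: [558.2, -246.6, 186.5]
ee_rot: [-0.086, -3.138, -0.002]
force: [0.2, -1.2, -3.0]
finger_gap: 0.455
gripper_force: 25.0
```

```bash
python3 -c "
from h import *
from scipy.optimize import least_squares
to(558.5,-248,110,86.6)
p=env.get_obs()['eef_pos'];print(p.round(1) if hasattr(p,'round') else p)
O=[]
for cam in('scene','side'):
    img,X=cloud(cam);Z=X[...,2];O.append(cv2.resize(img[130:330,160:320],(320,400)))
    C=env.get_calibration(cam);C=-np.array(C['R']).T@np.array(C['t']).ravel()
    m=(np.hypot(X[...,0]-p[0],X[...,1]-p[1])<40)
    zb=p[2]-97
    for lo,hi in((15,45),(45,78)):
        b=X[m&(Z>zb+lo)&(Z<zb+hi)]
        if len(b)<15: continue
        d=(np.median(b,0)-C)[:2]; m0=np.median(b,0)[:2]+28*d/np.linalg.norm(d)
        print(cam,lo,len(b),least_squares(lambda c:np.hypot(b[:,0]-c[0],b[:,1]-c[1])-28,m0,loss='soft_l1',f_scale=2).x.round(1))
    print('minz',np.percentile(X[m&(Z>zb-15)][:,2],1))
save('hold',np.hstack(O))
"
```

```text
to [-0.06 -0.14  7.65] [ 0.001 -0.002  0.005] q6 -1.93 F [ 0.2 -1.2 -3. ] [ 0.05 -0.02 -0.05]
[ 558.2 -246.6  186.5]
scene 15 106 [ 554.3 -244.9]
scene 45 119 [ 554.2 -244.8]
minz 96.27793435534123
side 15 184 [ 558.5 -246. ]
side 45 203 [ 558.4 -245.8]
minz 98.53018329765858
```

View pics/hold.png

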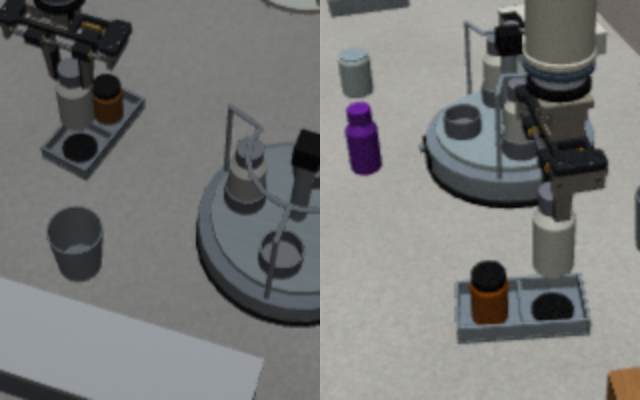

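Emit:
step_arm(motion=[[[0, -0.1, 1.5, 0, 0, 0], [0, -0.2, 3, 0, 0, 0], [0, -0.2, 4.5, 0, 0, 0], [0, -0.2, 6, 0, 0, 0], [0, -0.2, 6.8, 0, 0, 0], [0, -0.2, 7.2, 0, 0, 0], [0, -0.2, 7.3, 0, 0, 0], [0, -0.2, 7.3, 0, 0, 0]]])

```text
clock: 14.88
eef_pos: [559.3, -250.3, 115.4]
ee_rot: [0.087, 3.139, -0.001]
force: [-0.7, 0.6, -1.9]
finger_gap: 0.455
gripper_force: 25.0
```

Emit:
step_arm(motion=[[[0, 0, 0.1, 0, 0, 0], [0, 0, 0.2, 0, 0, 0], [0, 0, 0.3, 0, 0, 0], [0, 0, 0.3, 0, 0, 0], [0, 0, 0.3, 0, 0, 0]]])

```text
clock: 15.3
eef_pos: [558.8, -250.1, 111.7]
ee_rot: [0.088, 3.14, -0.0]
force: [0.8, 0.1, -2.5]
finger_gap: 0.451
gripper_force: 25.0
```

Emit:
step_arm(motion=[[[0, 0.1, 0.07, 0, 0, 0], [0, 0.1, 0.14, 0, 0, 0], [0, 0.1, 0.21, 0, 0, 0], [0, 0.1, 0.28, 0, 0, 0], [0, 0.1, 0.35, 0, 0, 0], [0, 0.1, 0.35, 0, 0, 0]]])

```text
clock: 15.8
eef_pos: [558.7, -249.0, 107.9]
ee_rot: [-0.088, -3.14, -0.0]
force: [-0.2, -0.2, -1.9]
finger_gap: 0.453
gripper_force: 25.0
```

Emit:
step_arm(motion=[[[0, 0, 0.04, 0, 0, 0], [0, 0, 0.08, 0, 0, 0], [0, 0, 0.1, 0, 0, 0], [0, 0, 0.1, 0, 0, 0]]])

```text
clock: 16.13
eef_pos: [558.8, -249.1, 107.0]
ee_rot: [-0.088, -3.14, -0.0]
force: [0.1, 0.4, -1.8]
finger_gap: 0.447
gripper_force: 25.0
```

Emit:
step_arm(motion=[[[0, 0, 0.03, 0, 0, 0], [0, 0, 0.06, 0, 0, 0], [0, 0, 0.08, 0, 0, 0], [0, 0, 0.08, 0, 0, 0]]])

```text
clock: 16.47
eef_pos: [559.0, -249.2, 106.6]
ee_rot: [0.088, 3.14, -0.0]
force: [-0.7, -0.3, 0.8]
finger_gap: 0.451
gripper_force: 25.0
```

Contact (the vertical force has changed from −2 to +0.8 N). Release and rise.

Emit:
step_arm(motion=[[[0, 0, 0.02, 0, 0, 0], [0, 0, 0.03, 0, 0, 0], [0, 0, 0.03, 0, 0, 0]]])

```text
clock: 16.72
eef_pos: [559.1, -249.2, 106.6]
ee_rot: [0.088, 3.14, -0.001]
force: [-0.9, 0.1, 5.7]
finger_gap: 0.45
gripper_force: 25.0
```

Emit:
step_arm(motion=[[[0, 0, 0, 0, 0, 0], [0, 0, 0, 0, 0, 0], [0, 0, 0, 0, 0, 0], [0, 0, 0, 0, 0, 0], [0, 0, 0, 0, 0, 0], [0, 0, 0, 0, 0, 0], [0, 0, 0, 0, 0, 0], [0, 0, 0, 0, 0, 0]]], jaw=-1)

```text
clock: 17.38
eef_pos: [558.8, -249.1, 106.0]
ee_rot: [-0.088, -3.14, 0.0]
force: [0.6, -0.2, -0.3]
finger_gap: 0.995
gripper_force: 0.0
```

Emit:
step_arm(motion=[[[0, 0, -1, 0, 0, 0], [0, 0, -3, 0, 0, 0], [0, 0, -6, 0, 0, 0], [0, 0, -9, 0, 0, 0], [0, 0, -12, 0, 0, 0], [0, 0, -15, 0, 0, 0], [0, 0, -17, 0, 0, 0], [0, 0, -17, 0, 0, 0]]])

```text
clock: 18.05
eef_pos: [560.9, -250.1, 282.0]
ee_rot: [0.087, 3.133, -0.005]
force: [0.1, -0.0, 1.2]
finger_gap: 1.002
gripper_force: 0.0
```

```bash
python3 chk.py; python3 -c "
from h import *
O=[]
for cam in('scene','side'):
    img,X=cloud(cam);O.append(cv2.resize(img[130:330,160:360],(400,400)))
save('end',np.hstack(O))
"
```

```text
to [-2.65 38.91  5.61] [-0.003  0.008  0.002] q6 -1.94 F [ 0.1 -0.   1.2] [ 0.05 -0.03  0.02]
post 90 70 105.8
post 230 65 247.1
post 340 67 357.1
scene 0.91 [ 545.2 -255.2] 260.7
scene 0.79 [612.9 223. ] 87.8
scene 0.66 [346.9 164. ] 174.1
scene 0.56 [603.2  53.1] 265.7
post 90 67 107.0
post 230 86 247.2
post 340 6 356.1
side 0.96 [ 560.1 -238.4] 262.5
side 0.94 [354.6 194. ] 167.4
side 0.82 [605.9  52.9] 267.5
side 0.64 [615.6 222.5] 85.9
```

View pics/end.png

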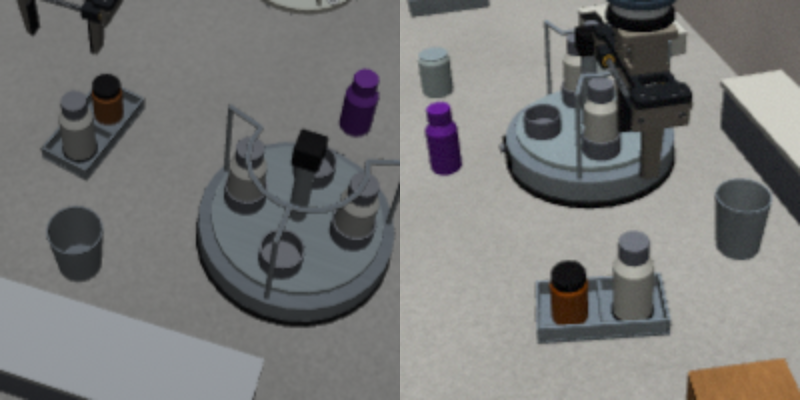

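The picture shows the bottle upright in the free bay, at (78,130) in the scene half and (632,280) in the side half. The other two bottles are still in their cups and the gripper is clear of everything.

```bash
python3 -c "
from cell import env
print(env.finish_job())"
```

```text
the job is handed in; nothing more can be done
None
```

I turned the carousel until the unpaired bottle stood mid-gap (within about 1° by the cameras), then set it upright in the tray's free bay; the other two bottles stayed in their cups, and the job was handed in about 18 s into the 72 s limit (no verdict returned).

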